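Pack the spare eyepiece and close the accessory case

ROBOT

A 7-joint arm with a two-finger parallel gripper is mounted at the origin on the work surface. World frame = base frame: x ahead of the robot, y to its left, z up, the work surface at z = 0. Lengths are in m, angles in rad, forces in N, time in s.
With the tool pointing down it reaches from about 0.4 to 0.85 m from the base axis. Payload 4.5 kg.
Tool frame: the origin (TCP) lies at the very end of the fingers, on their centre line; the grasp point (between the pads) lies 19 mm behind it (tcp_to_grasp is the z of the grasp point in the tool frame, in m); z points along the fingers, y is the line along which they close (so a half turn about z gives the same grasp; the last joint's range is limited). The gripper opens to 88 mm and grips with 3 to 60 N. Pads are 18 mm wide; open, the fingers measure 123 mm over their backs; the gripper's body (75 mm by 187 mm) begins 45 mm behind the grasp point.
Start: joints at [1.264, 0.689, -0.195, 1.565, 0.157, 0.902, -0.215], TCP at [0.209, -0.589, 0.239] pointing down, gripper open.
Joint ranges: [-3.01, 3.01], [-0.46, 2.08], [-1.47, 1.51], [0.13, 2.56], [-1, 4.14], [0.04, 2.09], [-2.66, 2.66]. Speed limits (rad/s): [2.57, 2.57, 3.14, 3.14, 3.14, 3.14, 3.14].

INTERFACE

Orientations are given as a unit quaternion [x, y, z, w].
In Python, from plant import * gives the robot as it stands. The module is installed in compiled form; this text tells all that it offers.
- The arm moves only by the shell command python3 -m jog 'ROWS' [OPENING] [FORCE]. ROWS is JSON, a list that holds one entry, the list of rows, each a list of 6 numbers: the shift along the tool's x, y, z in m, then the turn, a rotation vector about the tool's x, y, z in rad. In form: [[[dx, dy, dz, ax, ay, az], ...]]. A call has 1 to 12 rows; each row shifts and turns the commanded pose from where the row before left it, along the tool's axes as they then stand; what a row does not reach is not made up. A row lasts 1/8 s, in which the tool goes at most 62.5 mm and 10.7 degrees, less where a joint would pass 70% of its speed; a pose out of reach is approached as far as the arm can. A call with a gripper value outside its range is refused whole. OPENING is the finger opening in m, from 0 to 0.0881, set as the call begins (- or left out, the last holds). The fingers move at their own pace and stop on an object; FORCE is the grip in N (left out, the last holds). Time passes only in rows, so rows that do not move let the fingers close. It gives the time, the measured TCP pose, the force, the opening and the grip force at its end, in the units of the state.
- get_state(): the state, without advancing time (a new reading comes with each control period).
- snapshot(name): name is "side" or "top" or "wrist"; returns a dict with "frame" (400x640x3 uint8, red, green, blue), "mtx" (3x3 intrinsics, pixels), "xyz" and "orientation" of the camera in the world; the wrist camera has in their place "mount" (4x4, takes a point from camera to tool coordinates, whose origin is the TCP and whose axes are the flange's). Camera axes: x right, y down, z forward; pixel columns grow to the right and rows downward; lengths in m; the calibration is good to about 2 mm. A picture is of the moment at which its call begins: read the wrist's pose just before it. There is no depth.
- finish_job(): hands the job in; it is judged then, once.
The state is a dict: "clock": time; "q": joint angles; "qd": joint speeds; "joint_torque": joint torques, N m; "tool_pos": TCP position; "eef_rot": TCP orientation; "contact_force": force on the tool from outside, world axes, zero at the start; "moment": the same for the moment, N m; "opening": opening from 0.0 (shut) to 1.0 (fully open); "finger_force": force on a finger pad.
Only numpy, scipy, OpenCV 4.12 (cv2) and the standard library are available. Lean on these libraries where they do the work, as an engineer would, in place of code of your own. Each camera call takes 0.05 s, during which the arm holds its last target. There are 200 camera calls.

TASK

Stand the spare eyepiece from the bench upright in the empty bay of the microscope accessory case, setting it down rather than dropping it. Then press the knee of the locked lid stay to break it, and lower the lid gently until the case is fully shut, leaving the other things on the bench where they are.

Things in the scene. Friction and masses are not known exactly. Their poses are not given: they have to be found in the camera images.
- case: White open case, 200 x 200 x 120 mm, fixed; origin under its centre, z up. Lid hinged along its +y top edge; front with thin black handle at -y; folding stay outside its +x side. Walls 6 mm; solid floor inside 65 mm above the bench; four bays parted by dividers 35 mm high. Only the front (-y) bay on the -x side is empty; the others hold an eyepiece, two objectives and a small box.
- bay (a point): Centre of the floor of the case's empty bay, 65 mm above the bench and 55 mm below the case's rim. The bay is about 100 mm along the case's x and 93 mm along its y, so a thing 45 mm high stands below the rim.
- eyepiece_mid (a point): Spare eyepiece, loose, upright on the bench: stepped round piece 45 mm high; lower 22 mm a steel barrel 29 mm across, then a black ring 36 mm across (22 to 38 mm up) and an eyecup 33 mm across. 0.08 to 0.15 kg. This point is on its axis 22.5 mm above its foot; z is its axis. It starts among the objective and the oil bottle.
- lid_hinge (a point): Middle of the lid's hinge line, on the case rim (120 mm above the bench), at the middle of the +y edge. The hinge runs along the case's x.
- lid (a joint): Lid angle, rad: 0 fully shut, 1.71 as it stands locked open (8 degrees past upright, leaning away from the bays). Flat white panel 200 x 200 x 18 mm; shut, its underside lies on the rim and its top is 138 mm above the bench. The hinge is stiff (about 0.4 N m): the lid stays where it is left and needs some 2 to 4 N at its free edge. It cannot come down before the stay is broken.
- lid_edge (a point): Middle of the lid's free edge (opposite its hinge, 200 mm from it), on the lid's outer face (the face that is the top when shut).
- knee (a joint): Bend of the lid stay at its knee, rad: -0.16 locked (slightly past straight, on its stop), 0 straight, positive when broken and folding, about 2.4 with the lid shut. The stay is two flat steel links 104 mm long, from a pin on the case's side (40 mm from the front, 12 mm below the rim) to the knee, and on to the lid's side edge 90 mm from the hinge.
- knee_peg (a point): Middle of the steel peg (14 mm thick, 36 mm long, along the case's x) sticking out at the stay's knee, 30 mm off the case's +x side. Locked, the stay slopes up to the lid at 29 degrees. Press the peg from above, square to the stay (down, leaning a little to the lid, +y), with 3 to 10 N: 8 mm brings it straight, 30 mm breaks it well; it stays bent and folds down beside the case.
- objective_mid (a point): Bystander: a tapered steel objective, 24 mm across, 44 mm high, standing on the bench; this point is half-way up.
- oil_mid (a point): Bystander: a small amber oil bottle, 28 mm across, 62 mm high; this point is half-way up.
- slide_box: Bystander: a flat grey slide box, 90 x 140 x 30 mm, origin under its centre.
- dishes: Bystander: two stacked clear dishes, 92 mm across, 30 mm high, origin under their centre.

How it is judged:
By the outcome, as a careful person would: the job done as asked, in the order asked, and still so for the second after the job is handed in, with the robot touching nothing.
It also fails if it takes over 67 s, if anything falls off the work surface, if the arm or the gripper's body presses on something with over 40 N, if the wrist force passes 120 N, or if a joint passes its speed limit or range.

## Working session

There is one attempt and no reset: what is moved stays moved. The work goes in short steps, Python scripts to look and compute and a shell command to move; the robot and the scene stay as the last step left them, time stands still between calls to the robot, and variables do not carry over. Pictures are saved under pics/ and viewed, at most 10 in all, crops included, and the job is handed in when it is done.

```bash
mkdir -p pics
cat > h.py <<'E'
from plant import *
import numpy as np, cv2
from scipy.spatial.transform import Rotation as R
def snap(n,f):
    s=get_state(); d=snapshot(n); cv2.imwrite('pics/'+f,cv2.cvtColor(d['frame'],cv2.COLOR_RGB2BGR))
    if 'mount' in d:
        T=np.eye(4);T[:3,:3]=R.from_quat(s['eef_rot']).as_matrix();T[:3,3]=s['tool_pos'];C=T@np.array(d['mount'])
        c,M=C[:3,3],C[:3,:3]
    else: c=np.array(d['xyz']);M=np.array(d['orientation']);M=R.from_quat(M).as_matrix() if M.size==4 else M
    np.savez('pics/'+f[:-4]+'.npz',K=d['mtx'],c=c,M=M); return d
def load(f): z=np.load('pics/'+f+'.npz');return z['K'],z['c'],z['M']
def ray(f,u,v,z):
    K,c,M=load(f);r=M@np.linalg.solve(K,[u,v,1]);return c+r*(z-c[2])/r[2]
def proj(f,p):
    K,c,M=load(f);q=K@(M.T@(np.array(p)-c));return q[:2]/q[2]
def tri(a,ua,b,ub):
    A=[];B=[]
    for f,u in((a,ua),(b,ub)):
        K,c,M=load(f);r=M@np.linalg.solve(K,[*u,1]);r/=np.linalg.norm(r);P=np.eye(3)-np.outer(r,r);A.append(P);B.append(P@c)
    return np.linalg.solve(sum(A),sum(B))
def totool(v):
    return R.from_quat(get_state()['eef_rot']).inv().apply(v)
E
python3 - <<'E'
from h import *
for n in('top','side'):snap(n,n+'0.png');print(n,*load(n+'0')[1:])
print(get_state())
E
```

```text
top [0.40826119 0.06646004 1.34890012] [[ 0.01524368 -0.99273436  0.11935712]
 [-0.99930745 -0.01917847 -0.03188745]
 [ 0.03394486 -0.11878838 -0.99233919]]
side [ 0.1291885  -0.45432161  0.88727674] [[ 0.76113902 -0.46329013  0.45390488]
 [-0.64853682 -0.55249901  0.52358843]
 [ 0.00820865 -0.69289762 -0.72098926]]
{'clock': 0.1, 'q': array([ 1.26379765,  0.68990476, -0.19452206,  1.56623671,  0.1573172 ,
        0.90251115, -0.21510737]), 'qd': array([ 0.00074672, -0.00182562, -0.00122459, -0.00438639, -0.00010749,
        0.00126671, -0.00108496]), 'joint_torque': array([-3.04800487e-03, -5.28499961e+01, -1.27175085e+00, -1.53837186e+01,
       -5.26758889e-02,  1.97243950e-03,  5.56621126e-05]), 'tool_pos': array([ 0.20866399, -0.58853258,  0.23798828]), 'eef_rot': array([ 9.85509939e-01,  1.69615638e-01, -2.07353927e-04, -8.07317134e-04]), 'contact_force': array([ 0.42589815, -0.01252918, -0.25340283]), 'moment': array([ 0.02022417, -0.01040773,  0.01490548]), 'finger_force': 0.0, 'opening': 0.9955806184010638}
```

View pics/top0.png

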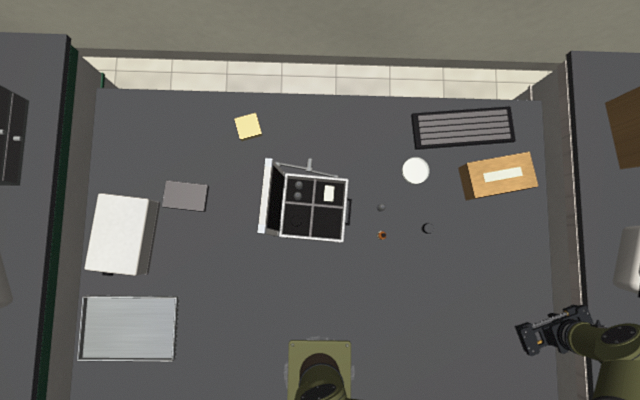

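View pics/side0.png

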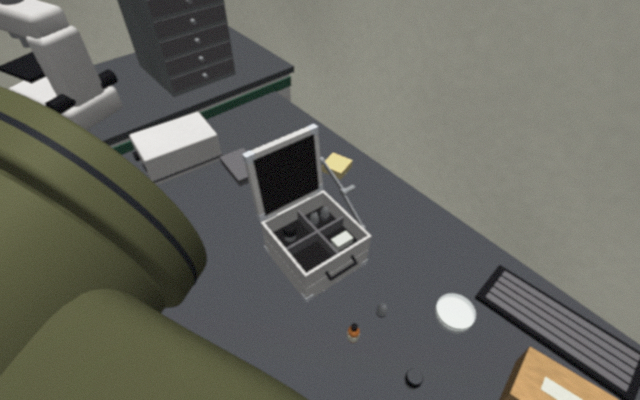

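Top view: case at about (315,208), lid to the left (+y), stay peg at (310,165), empty bay at (328,222). The eyepiece is the black one (427,228), with the objective at (381,207) and the oil bottle at (381,235). I'll enlarge this for corners.

Run:
```python
from h import *
im=cv2.imread('pics/top0.png')[145:255,250:450]
cv2.imwrite('pics/crop1.png',cv2.resize(im,None,fx=4,fy=4,interpolation=cv2.INTER_CUBIC))
print('eyep',ray('top0',427,228,.04),'obj',ray('top0',381,207,.03),'oil',ray('top0',381,235,.04))
print('dish',ray('top0',415,170,.03), 'peg', tri('top0',(310,165),'side0',(348,188)))
print('eyep tri',tri('top0',(427,228),'side0',(415,378)))
```

```text
eyep [ 0.4754012 -0.3544757  0.04     ] obj [ 0.54454177 -0.20112445  0.03      ] oil [ 0.44940814 -0.19863476  0.04      ]
dish [ 0.67494369 -0.31970026  0.03      ] peg [0.65502616 0.0442671  0.17673998]
eyep tri [ 0.47830765 -0.35950086  0.03147189]
```

View pics/crop1.png

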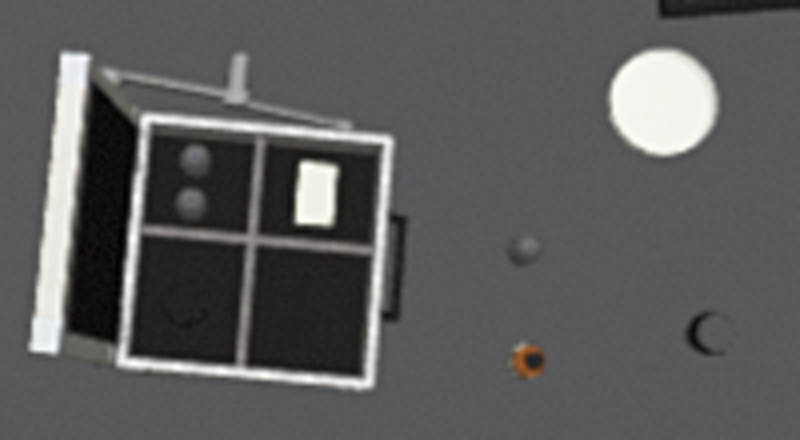

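Crop: rim outer corners at (142,115), (393,135), (372,387) and (120,365), empty bay lower right, eyepiece crescent centred near (711,333), and peg from (238,55) to (236,100).

Run:
```python
from h import *
f=lambda x,y,z:ray('top0',250+(x-1.5)/4,145+(y-1.5)/4,z)
c=np.array([f(*p,.12) for p in((142,115),(393,135),(372,387),(120,365))])
print(c)
ctr=c.mean(0);vx=(c[0]+c[1]-c[2]-c[3]);vy=c[0]+c[3]-c[1]-c[2]
print(ctr,np.linalg.norm(vx)/2,np.linalg.norm(vy)/2,np.arctan2(vx[1],vx[0]),np.arctan2(-vy[0],vy[1]))
print('eyep',f(711,333,.035), 'peg',f(237,78,.165))
yaw=(np.arctan2(vx[1],vx[0])+np.arctan2(-vy[0],vy[1]))/2
Rz=R.from_euler('z',yaw).as_matrix()
for n,p in dict(bay=(-.047,-.047,.0),peg=(.13,.031,.04)).items(): print(n,ctr+Rz@p)
s=get_state();print('tool axes',R.from_quat(s['eef_rot']).as_matrix())
e=f(711,333,.035);print('to eyep tool',totool(e-s['tool_pos']), 'yaw',yaw)
print(snapshot('wrist')['mount'])
```

```text
[[ 0.63674989  0.1226623   0.12      ]
 [ 0.62489617 -0.07715096  0.12      ]
 [ 0.42509855 -0.06174287  0.12      ]
 [ 0.43903562  0.1349507   0.12      ]]
[0.53144506 0.02967979 0.12      ] 0.19923779514495518 0.1986723650626431 -0.06956220269090464 -0.06495352477696408
eyep [ 0.4761009  -0.35737127  0.035     ] peg [0.65878773 0.04851961 0.165     ]
bay [ 0.48139259 -0.0140552   0.12      ]
peg [0.66323456 0.05187277 0.16      ]
tool axes [[ 9.42460984e-01  3.34315460e-01 -6.82565934e-04]
 [ 3.34316130e-01 -9.42459767e-01  1.52089718e-03]
 [-1.34831490e-04 -1.66157906e-03 -9.99998610e-01]]
to eyep tool [ 0.32935718 -0.12811466  0.20315703] yaw -0.06725786373393436
[[-2.29803422e-04 -9.67000247e-01 -2.54775330e-01  6.65282920e-02]
 [ 9.99999887e-01 -3.28541154e-04  3.44994084e-04  8.80615704e-06]
 [-4.17313545e-04 -2.54775222e-01  9.67000213e-01 -1.44862305e-01]
 [ 0.00000000e+00  0.00000000e+00  0.00000000e+00  1.00000000e+00]]
```

```bash
python3 -m jog '[[[0,0,0,0,0,-0.166],[0,0,0,0,0,-0.166],[0,0,0,0,0,-0.166],[0,0,0,0,0,-0.166],[0,0,0,0,0,-0.166],[0,0,0,0,0,-0.166],[0,0,0,0,0,-0.166]]]' 0.07 && python3 -m jog '[[[0.035,0.036,0.017,0,0,0],[0.035,0.036,0.017,0,0,0],[0.035,0.036,0.017,0,0,0],[0.035,0.036,0.017,0,0,0],[0.035,0.036,0.017,0,0,0],[0.035,0.036,0.017,0,0,0],[0.035,0.036,0.017,0,0,0],[0,0,0,0,0,0],[0,0,0,0,0,0]]]'
python3 - <<'E'
from h import *
snap('wrist','w1.png');s=get_state();print(s['q'],s['tool_pos'],R.from_quat(s['eef_rot']).as_matrix()); print('pred ring ctr px',proj('w1',(.476,-.357,.045)),proj('w1',(.476,-.357,.0)))
E
```

```text
clock: 1.02
tool_pos: [0.2087, -0.5889, 0.2384]
eef_rot: [0.729, 0.685, 0.0, -0.0]
contact_force: [-0.4, -0.6, -0.1]
opening: 0.795
finger_force: 0.0
clock: 2.15
tool_pos: [0.4762, -0.3623, 0.1195]
eef_rot: [0.731, 0.683, -0.001, -0.0]
contact_force: [-0.9, -0.3, 0.2]
opening: 0.796
finger_force: 0.0
[ 0.79494614  0.83459022 -0.39145533  1.74034474  0.47972924  0.66370886
  0.06552558] [ 0.47564315 -0.36323235  0.11969261] [[ 0.06986698  0.99755538 -0.00136359]
 [ 0.99755555 -0.06986855 -0.00114203]
 [-0.00123451 -0.00128047 -0.99999842]]
pred ring ctr px [315.76518391 198.69513616] [316.18407702 184.25426076]
```

View pics/w1.png

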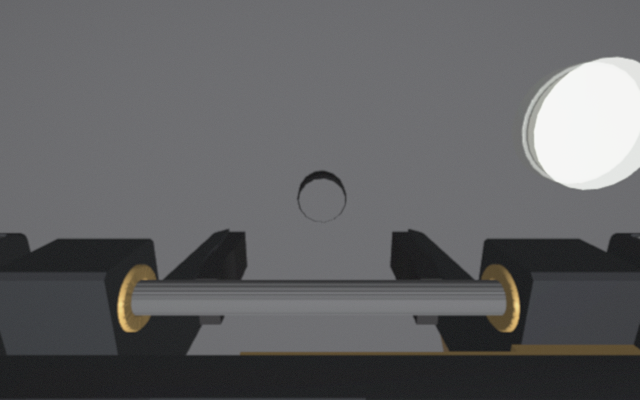

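Wrist view: eyecup centre at (322,200), a few pixels right of where I predicted it.

Run:
```python
from h import *
p=ray('w1',322,200,.045);s=get_state();print(p,totool(p-s['tool_pos']))
```

```text
[ 0.48027389 -0.35823952  0.045     ] [0.00539637 0.00436622 0.07468048]
```

Down to TCP z ≈ 0.012 and grip.

```bash
python3 -m jog '[[[0.0054,0.0044,0.0,0,0,0],[0,0,0.03,0,0,0],[0,0,0.03,0,0,0],[0,0,0.03,0,0,0],[0,0,0.018,0,0,0],[0,0,0,0,0,0],[0,0,0,0,0,0]]]' 0.07 && python3 -m jog '[[[0,0,0,0,0,0],[0,0,0,0,0,0],[0,0,0,0,0,0],[0,0,0,0,0,0],[0,0,0,0,0,0],[0,0,0,0,0,0]]]' 0.0 15; python3 -c "
from h import *
s=get_state();print(s['tool_pos'],s['opening']*.0881)"
```

```text
clock: 3.08
tool_pos: [0.4824, -0.3572, 0.0127]
eef_rot: [0.731, 0.683, 0.0, 0.001]
contact_force: [0.9, -1.0, 0.3]
opening: 0.794
finger_force: 0.0
clock: 3.82
tool_pos: [0.4815, -0.3567, 0.0119]
eef_rot: [0.731, 0.683, -0.0, -0.0]
contact_force: [-0.5, 0.4, 2.6]
opening: 0.397
finger_force: 15.0
[ 0.48153715 -0.35672787  0.01189511] 0.03494696679477629
```

```bash
python3 -m jog '[[[0,0,-0.02,0,0,0],[0,0,-0.04,0,0,0],[0,0,-0.05,0,0,0],[0,0,-0.05,0,0,0]]]' && python3 -m jog '[[[0.02,-0.0015,0,0,0,0],[0.038,-0.0027,0,0,0,0],[0.04,-0.0027,0,0,0,0],[0.04,-0.0027,0,0,0,0],[0.04,-0.0027,0,0,0,0],[0.04,-0.0027,0,0,0,0],[0.04,-0.0027,0,0,0,0],[0.038,-0.0027,0,0,0,0],[0.026,-0.002,0,0,0,0],[0.02,-0.0015,0,0,0,0],[0,0,0,0,0,0],[0,0,0,0,0,0]]]'
python3 - <<'E'
from h import *
snap('wrist','w2.png');snap('top','top2.png')
a=cv2.imread('pics/w2.png');b=cv2.imread('pics/top2.png')[150:260,260:380];b=cv2.resize(b,None,fx=3,fy=3,interpolation=cv2.INTER_CUBIC)
a=cv2.resize(a,(440,275));o=np.zeros((330,800,3),np.uint8);o[:275,:440]=a;o[:,440:]=b;cv2.imwrite('pics/m2.png',o)
s=get_state();print(s['tool_pos'],s['opening'],s['finger_force'],s['q'])
E
```

```text
clock: 4.32
tool_pos: [0.4818, -0.3565, 0.1743]
eef_rot: [0.731, 0.683, 0.0, 0.0]
contact_force: [0.4, -0.9, -2.1]
opening: 0.4
finger_force: 15.0
clock: 5.82
tool_pos: [0.4805, -0.0147, 0.1714]
eef_rot: [0.731, 0.682, -0.001, -0.0]
contact_force: [-0.4, -0.7, -1.1]
opening: 0.399
finger_force: 15.0
[ 0.48078215 -0.0150839   0.17153241] 0.39372831899939054 15.000200592912734 [ 0.15233569  0.63093691 -0.34311067  2.05357327  0.41020835  0.52278665
 -0.55874896]
```

View pics/m2.png

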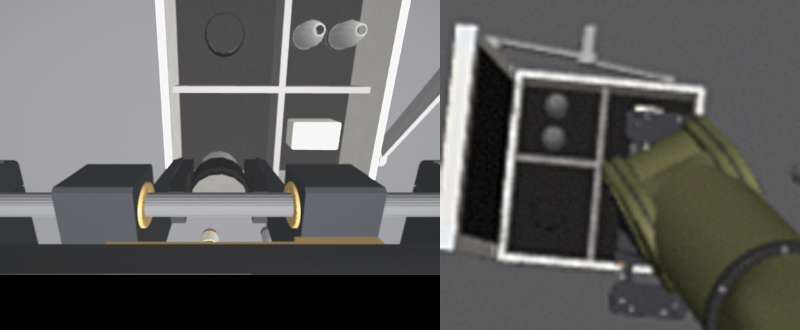

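Wrist view shows the divider crossing at about (406,129) full scale, with the eyepiece held between the pads. I'll check the case pose against it.

Run:
```python
from h import *
k=640/440
print('cross',ray('w2',279*k,89*k,.1),'rim -x',ray('w2',168*k,89*k,.12))
Rz=R.from_euler('z',-.067).as_matrix()
print('exp cross',proj('w2',(.5314,.0297,.1))/k)
```

```text
cross [0.54215227 0.0340841  0.1       ] rim -x [0.44185724 0.04220152 0.12      ]
exp cross [267.68230904  94.46599198]
```

Run:
```python
from h import *
im=cv2.imread('pics/w2.png');g=cv2.cvtColor(im,cv2.COLOR_BGR2GRAY).astype(int)
for r in (60,100,180):
    print(r,[(c,g[r,c]) for c in range(225,275,3)],'|',[(c,g[r,c]) for c in range(384,430,3)])
cv2.imwrite('pics/c2.png',cv2.resize(im[0:290,200:600],(800,580)))
```

```text
60 [(225, np.int64(164)), (228, np.int64(184)), (231, np.int64(248)), (234, np.int64(247)), (237, np.int64(247)), (240, np.int64(249)), (243, np.int64(193)), (246, np.int64(194)), (249, np.int64(198)), (252, np.int64(196)), (255, np.int64(195)), (258, np.int64(105)), (261, np.int64(78)), (264, np.int64(77)), (267, np.int64(76)), (270, np.int64(76)), (273, np.int64(77))] | [(384, np.int64(78)), (387, np.int64(77)), (390, np.int64(77)), (393, np.int64(76)), (396, np.int64(77)), (399, np.int64(86)), (402, np.int64(87)), (405, np.int64(86)), (408, np.int64(88)), (411, np.int64(231)), (414, np.int64(233)), (417, np.int64(234)), (420, np.int64(162)), (423, np.int64(84)), (426, np.int64(108)), (429, np.int64(111))]
100 [(225, np.int64(164)), (228, np.int64(165)), (231, np.int64(217)), (234, np.int64(247)), (237, np.int64(247)), (240, np.int64(247)), (243, np.int64(236)), (246, np.int64(196)), (249, np.int64(194)), (252, np.int64(195)), (255, np.int64(194)), (258, np.int64(177)), (261, np.int64(76)), (264, np.int64(76)), (267, np.int64(76)), (270, np.int64(77)), (273, np.int64(76))] | [(384,
[... 357 characters left out ...]
7)), (228, np.int64(167)), (231, np.int64(166)), (234, np.int64(164)), (237, np.int64(250)), (240, np.int64(247)), (243, np.int64(247)), (246, np.int64(248)), (249, np.int64(195)), (252, np.int64(194)), (255, np.int64(195)), (258, np.int64(194)), (261, np.int64(187)), (264, np.int64(78)), (267, np.int64(76)), (270, np.int64(74)), (273, np.int64(78))] | [(384, np.int64(77)), (387, np.int64(78)), (390, np.int64(80)), (393, np.int64(87)), (396, np.int64(88)), (399, np.int64(86)), (402, np.int64(199)), (405, np.int64(229)), (408, np.int64(230)), (411, np.int64(136)), (414, np.int64(77)), (417, np.int64(104)), (420, np.int64(149)), (423, np.int64(149)), (426, np.int64(186)), (429, np.int64(248))]
```

View pics/c2.png

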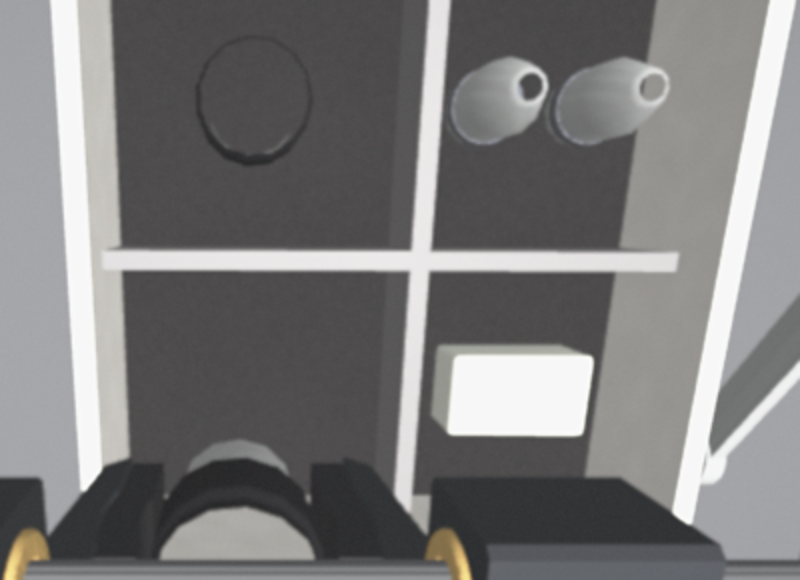

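Divider sits off-centre toward +x (the bay is 100 mm), which explains the shift, and the pose agrees. I'll correct +5 mm along tool y and descend.

```bash
python3 -m jog '[[[0.002,0.005,0,0,0,0],[0,0,0.02,0,0,0],[0,0,0.025,0,0,0],[0,0,0.02,0,0,0],[0,0,0.012,0,0,0],[0,0,0.006,0,0,0],[0,0,0.003,0,0,0],[0,0,0.002,0,0,0],[0,0,0.002,0,0,0],[0,0,0,0,0,0],[0,0,0,0,0,0]]]'; python3 -c "
from h import *
s=get_state();print(s['tool_pos'],s['contact_force'])"
```

```text
clock: 7.3
tool_pos: [0.4864, -0.0122, 0.0819]
eef_rot: [0.731, 0.683, 0.0, 0.0]
contact_force: [0.2, -0.5, -0.4]
opening: 0.397
finger_force: 15.0
[ 0.48636654 -0.01219149  0.081867  ] [ 0.16214554 -0.51706315 -0.35869925]
```

```bash
python3 -m jog '[[[0,0,0.001,0,0,0],[0,0,0.001,0,0,0],[0,0,0.001,0,0,0],[0,0,0.001,0,0,0],[0,0,0,0,0,0]]]';python3 -m jog '[[[0,0,0.0005,0,0,0],[0,0,0.0005,0,0,0],[0,0,0,0,0,0]]]'
```

```text
clock: 7.92
tool_pos: [0.4862, -0.0122, 0.0776]
eef_rot: [0.731, 0.683, -0.0, -0.0]
contact_force: [0.0, 0.1, -0.7]
opening: 0.396
finger_force: 15.0
clock: 8.3
tool_pos: [0.4863, -0.0122, 0.0769]
eef_rot: [0.731, 0.683, 0.0, 0.0]
contact_force: [-0.7, -0.2, 2.4]
opening: 0.395
finger_force: 15.0
```

```bash
python3 -m jog '[[[0,0,0.0005,0,0,0],[0,0,0,0,0,0]]]'; python3 -m jog '[[[0,0,0,0,0,0],[0,0,0,0,0,0],[0,0,0,0,0,0]]]' 0.048; python3 -m jog '[[[0,0,-0.01,0,0,0],[0,0,-0.03,0,0,0],[0,0,-0.04,0,0,0],[0,0,-0.05,0,0,0],[0,0,-0.05,0,0,0],[0,0,0,0,0,0]]]'
python3 - <<'E'
from h import *
snap('wrist','w3.png')
E
```

```text
clock: 8.55
tool_pos: [0.4863, -0.0122, 0.0768]
eef_rot: [0.731, 0.683, 0.0, 0.0]
contact_force: [-1.2, -0.6, 8.0]
opening: 0.399
finger_force: 15.0
clock: 8.93
tool_pos: [0.4862, -0.0122, 0.0761]
eef_rot: [0.731, 0.683, -0.0, -0.0]
contact_force: [0.1, -0.6, -0.4]
opening: 0.545
finger_force: 0.0
clock: 9.68
tool_pos: [0.4884, -0.0119, 0.2601]
eef_rot: [0.731, 0.682, 0.003, 0.003]
contact_force: [0.5, -0.2, -0.5]
opening: 0.544
finger_force: 0.0
```

View pics/w3.png

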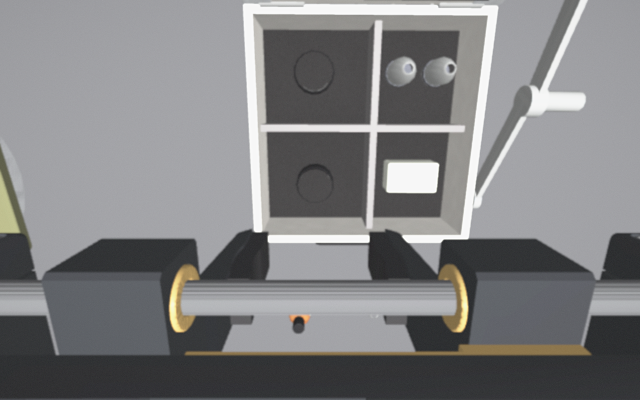

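Eyepiece stands upright in the bay at (315,183). The peg spans (542,101) to (583,101).

```bash
python3 - <<'E'
from h import *
p=tri('w3',(563,101),'top0',(309.1,163.6));print('tri',p)
print('w3 at .158',ray('w3',563,101,.158),'top',ray('top0',309.1,163.6,.158))
for c in ((247,9),(494,11),(469,239),(254,240)): print(ray('w3',*c,.12))
s=get_state();t=np.array([.662,.052,.158]);print(s['tool_pos'],totool(t-s['tool_pos']))
E
python3 -m jog '[[[0,0,0,0,0,0]]]' 0.0
```

```text
tri [0.65690023 0.0479159  0.18162276]
w3 at .158 [0.67425782 0.0470805  0.158     ] top [0.66193595 0.04774655 0.158     ]
[0.44489401 0.13316747 0.12      ]
[0.63902528 0.11886455 0.12      ]
[ 0.62875655 -0.07393355  0.12      ]
[ 0.42732336 -0.06029961  0.12      ]
[ 0.48699354 -0.01230235  0.25805502] [0.0761257  0.16978902 0.10074536]
clock: 9.85
tool_pos: [0.4853, -0.0125, 0.2555]
eef_rot: [0.731, 0.683, -0.001, -0.0]
contact_force: [-0.4, -0.4, 0.3]
opening: 0.453
finger_force: 0.0
```

```bash
python3 -m jog '[[[0.0107,0.0353,0.01,0,0,0],[0.0107,0.0353,0.01,0,0,0],[0.0107,0.0353,0.01,0,0,0],[0.0107,0.0353,0.01,0,0,0],[0.0107,0.0353,0.01,0,0,0],[0,0,0,0,0.1,0],[0,0,0,0,0.1,0],[0,0,0,0,0.1,0],[0,0,0,0,0.1,0],[0,0,0,0,0,0],[0,0,0,0,0,0]]]'
python3 - <<'E'
from h import *
s=get_state();print(s['tool_pos'],s['opening'],R.from_quat(s['eef_rot']).as_matrix(),totool(np.array([.666,.047,.166])-s['tool_pos']))
snap('wrist','w4.png')
for p in ((.662,.047,.166),(.662,.05,.175)):print(proj('w4',p))
E
```

```text
clock: 11.22
tool_pos: [0.6654, 0.0305, 0.2055]
eef_rot: [0.716, 0.67, 0.144, -0.136]
contact_force: [0.2, -0.4, 0.2]
opening: 0.004
finger_force: 0.0
[0.66538206 0.03045812 0.20554102] 0.004347565356480008 [[ 0.06173763  0.99779533  0.02435046]
 [ 0.91917533 -0.06634732  0.38821996]
 [ 0.38897965 -0.00158544 -0.92124498]] [-0.00013762 -0.00041824  0.0428639 ]
[308.88331652 220.98959426]
[308.11245004 214.86397697]
```

View pics/w4.png

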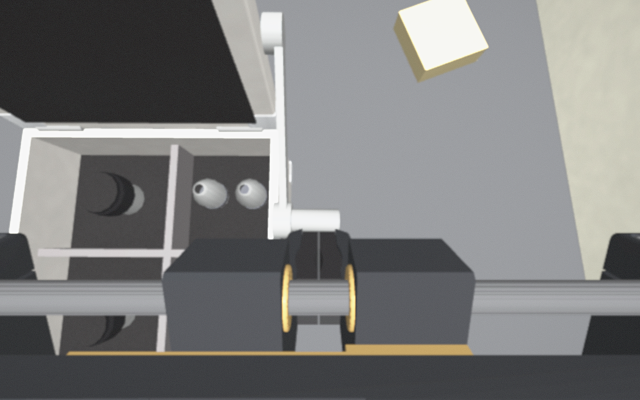

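Peg spans x 290–340 at row 220, under the fingertips. Pressing.

```bash
python3 -m jog '[[[0,0,0.015,0,0,0],[0,0,0.012,0,0,0],[0,0,0.005,0,0,0],[0,0,0.004,0,0,0],[0,0,0.004,0,0,0],[0,0,0.004,0,0,0],[0,0,0,0,0,0]]]'; python3 -m jog '[[[0,0,0.004,0,0,0],[0,0,0.004,0,0,0],[0,0,0.004,0,0,0],[0,0,0.004,0,0,0],[0,0,0,0,0,0]]]'
```

```text
clock: 12.15
tool_pos: [0.6674, 0.0465, 0.1658]
eef_rot: [0.716, 0.669, 0.145, -0.135]
contact_force: [-0.4, -0.7, 1.1]
opening: 0.008
finger_force: 0.1
clock: 12.78
tool_pos: [0.6679, 0.053, 0.1509]
eef_rot: [0.716, 0.669, 0.146, -0.135]
contact_force: [-0.4, 0.7, 2.1]
opening: 0.001
finger_force: 0.9
```

```bash
python3 -m jog '[[[0,0,0.004,0,0,0],[0,0,0.004,0,0,0],[0,0,0.004,0,0,0],[0,0,0,0,0,0]]]'
python3 - <<'E'
from h import *
snap('wrist','w5.png');snap('side','s5.png')
b=cv2.imread('pics/s5.png')[110:310,220:400];b=cv2.resize(b,None,fx=2,fy=2,interpolation=cv2.INTER_CUBIC)
a=cv2.imread('pics/w5.png')[:,100:500];o=np.hstack([a,b]);cv2.imwrite('pics/m5.png',o)
s=get_state();print(s['contact_force'],s['moment'])
E
```

```text
clock: 13.28
tool_pos: [0.6682, 0.057, 0.14]
eef_rot: [0.716, 0.669, 0.145, -0.135]
contact_force: [0.4, 1.7, 5.2]
opening: 0.004
finger_force: 1.8
[-0.22321834 -0.78048542  4.60576559] [ 0.0444692  -0.1146629  -0.01385241]
```

View pics/m5.png

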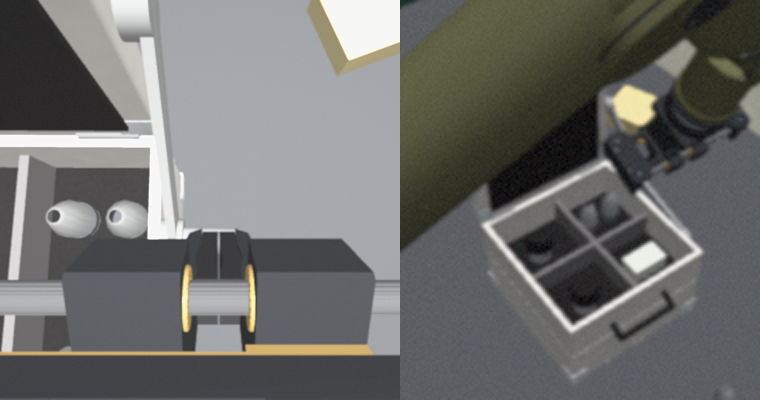

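The peg has gone down behind the fingertips, with about 5 N on the tool. Pressing a little further.

```bash
python3 -m jog '[[[0,0,0.004,0,0,0],[0,0,0.004,0,0,0],[0,0,0.004,0,0,0],[0,0,0.004,0,0,0],[0,0,0,0,0,0]]]'; python3 -c "
from h import *
snap('wrist','w6.png');s=get_state();print(s['contact_force'],s['tool_pos'])"
```

```text
clock: 14.0
tool_pos: [0.6685, 0.0608, 0.1246]
eef_rot: [0.717, 0.669, 0.144, -0.134]
contact_force: [-1.0, -2.9, 4.4]
opening: 0.006
finger_force: 3.1
[-0.38597708 -2.76036901  5.5801967 ] [0.66849265 0.06087062 0.12462787]
```

```bash
python3 -m jog '[[[0,0,-0.01,0,0,0],[0,0,-0.03,0,0,0],[0,0,-0.04,0,0,0],[0,0,-0.04,0,0,0],[0,0,-0.04,0,-0.1,0],[0,0,-0.04,0,-0.1,0],[0,0,-0.04,0,-0.1,0],[0,0,-0.04,0,-0.1,0],[0,0,-0.03,0,0,0],[0,0,0,0,0,0],[0,0,0,0,0,0]]]'
python3 - <<'E'
from h import *
snap('wrist','w7.png');snap('top','t7.png')
b=cv2.imread('pics/t7.png')[130:260,230:360];b=cv2.resize(b,(400,400),interpolation=cv2.INTER_CUBIC)
a=cv2.imread('pics/w7.png')[:,0:400];o=np.hstack([a,b]);cv2.imwrite('pics/m7.png',o)
s=get_state();print(s['contact_force'],s['tool_pos'],s['q'],s['eef_rot'])
E
```

```text
clock: 15.42
tool_pos: [0.6618, -0.0232, 0.4183]
eef_rot: [0.731, 0.683, -0.001, -0.001]
contact_force: [0.0, -0.5, -1.3]
opening: 0.009
finger_force: 0.0
[ 0.37458488  0.3196503  -0.53597699] [ 0.6617074  -0.023241    0.41787848] [ 0.19717982  0.64132314 -0.50099415  1.13287251  0.29397748  1.4384939
 -0.32579494] [ 0.73090618  0.68247566 -0.0014926  -0.00095115]
```

View pics/m7.png

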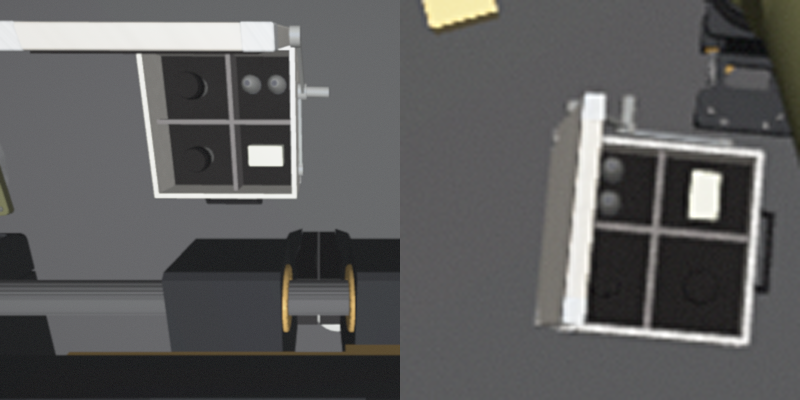

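Stay broken: the peg is beside the case and the lid has come forward, its edge in the top view running from (594,95) to (574,328) of the composite.

Run:
```python
from h import *
g=lambda x,y:(230+(x-400)/3.077,130+y/3.077)
for z in(.318,.328):
    a=ray('top0',*g(594,95),z);b=ray('top0',*g(574,328),z);print(a,b,(a+b)/2)
ctr=np.array([.5325,.0305,.12]);Rz=R.from_euler('z',-.067).as_matrix()
print('hinge',ctr+Rz@[0,.1,0])
m=(a+b)/2;print('case frame edge mid',Rz.T@(m-ctr))
s=get_state()
t=ctr+Rz@[0,.19,.24];print(t,totool(t-s['tool_pos']))
```

```text
[0.63430852 0.09329387 0.318     ] [0.43249021 0.10583546 0.318     ] [0.53339937 0.09956466 0.318     ]
[0.6321158  0.09303357 0.328     ] [0.43225518 0.10545351 0.328     ] [0.53218549 0.09924354 0.328     ]
hinge [0.53919499 0.13027563 0.12      ]
case frame edge mid [-0.00491617  0.06856825  0.208     ]
[0.54522048 0.2200737  0.36      ] [ 0.23482161 -0.13267003  0.0581261 ]
```

```bash
python3 -m jog '[[[0.0292,-0.0222,0,0,0,0],[0.0292,-0.0222,0,0,0,0],[0.0292,-0.0222,0,0,0,0],[0.0292,-0.0222,0,0,0,0],[0.0292,-0.0222,0,0,0,0],[0.0292,-0.0222,0,0,0,0],[0,0,0.028,0,0,0],[0,0,0.028,0,0,0],[0,0,0.028,0,0,0],[0,0,0.028,0,0,0],[0,0,0,0,0,0],[0,0,0,0,0,0]]]'
cat > lid.py <<'E'
from h import *
ctr=np.array([.5325,.0305,.12]);Rz=R.from_euler('z',-.067).as_matrix()
s=get_state();p=Rz.T@(s['tool_pos']-ctr);print('case',p,'F',s['contact_force'])
E
python3 - <<'E'
exec(open('lid.py').read())
r,t=.185,.018
for th in np.arange(1.4,-.06,-.1):print(round(th,2),np.round([.1-r*np.cos(th)+t*np.sin(th)+.009,r*np.sin(th)+t*np.cos(th)],4))
E
```

```text
clock: 17.02
tool_pos: [0.5418, 0.1615, 0.3083]
eef_rot: [0.731, 0.683, 0.0, -0.0]
contact_force: [-0.4, -1.0, 0.6]
opening: 0.005
finger_force: 0.0
case [0.00046868 0.13129722 0.18825896] F [-0.38528362 -0.99385377  0.59347599]
1.4 [0.0953 0.1854]
1.3 [0.0769 0.1831]
1.2 [0.0587 0.1789]
1.1 [0.0411 0.173 ]
1.0 [0.0242 0.1654]
0.9 [0.0081 0.1561]
0.8 [-0.007   0.1453]
0.7 [-0.0209  0.1329]
0.6 [-0.0335  0.1193]
0.5 [-0.0447  0.1045]
0.4 [-0.0544  0.0886]
0.3 [-0.0624  0.0719]
0.2 [-0.0687  0.0544]
0.1 [-0.0733  0.0364]
-0.0 [-0.076  0.018]
```

```bash
python3 -m jog '[[[-0.012,0,0.001,0,0,0],[-0.012,0,0.001,0,0,0],[-0.012,0,0.001,0,0,0],[-0.0092,0,0.001,0,0,0],[-0.0092,0,0.001,0,0,0],[-0.0091,0,0.002,0,0,0],[-0.0091,0,0.002,0,0,0],[-0.0088,0,0.003,0,0,0],[-0.0088,0,0.003,0,0,0],[0,0,0,0,0,0]]]'; python3 lid.py
```

```text
clock: 18.27
tool_pos: [0.535, 0.0696, 0.2922]
eef_rot: [0.731, 0.682, -0.001, 0.0]
contact_force: [1.3, 0.7, 0.4]
opening: 0.007
finger_force: 0.0
case [-8.17644005e-05  3.91494892e-02  1.72208075e-01] F [1.29387344 0.68352964 0.39187484]
```

```bash
python3 -m jog '[[[-0.008,0,0.004,0,0,0],[-0.008,0,0.004,0,0,0]]]'
python3 - <<'E'
exec(open('lid.py').read())
snap('wrist','w8.png');snap('top','t8.png');snap('side','s8.png')
g=cv2.imread('pics/w8.png',0)
print('wrist');print(cv2.resize(g,(20,12),interpolation=cv2.INTER_AREA))
for f in('w8','t8','s8'):
  for th in (1.37,1.0):
    e=[proj({'w8':'w8','t8':'top0','s8':'side0'}[f],ctr+Rz@[x,.1-.2*np.cos(th)+.018*np.sin(th),.2*np.sin(th)+.018*np.cos(th)]) for x in(-.1,.1)]
    print(f,th,np.round(e).tolist())
t=cv2.imread('pics/t8.png',0)
for v in (165,180,200,220,235):print(v,t[v,262:352:3])
E
```

```text
clock: 18.52
tool_pos: [0.5343, 0.055, 0.2847]
eef_rot: [0.731, 0.683, 0.0, 0.0]
contact_force: [-0.1, 1.1, 2.6]
opening: 0.002
finger_force: 1.2
case [1.09914077e-04 2.45325765e-02 1.64725198e-01] F [-0.11331158  1.10945151  2.55067054]
wrist
[[113 114 115 116 117 117 118 118 118 118 118 118 118 118 117 117 113 123
  114 114]
 [115 116 117 118 118 119 119 119 119 119 119 119 119 119 119 118 118 117
  116 115]
 [116 117 118 119 119 119 165 179 178 178 177 177 177 164 120 119 119 118
  117 116]
 [117 118 119 119 120 131 219 222 222 223 223 223 223 220 131 120 119 119
  118 117]
 [118 118 119 120 120 179 223 223 223 224 224 224 224 224 193 132 120 119
  118 121]
 [116 119 119 120 129 220 223 223 224 224 224 225 225 225 222 131 120 119
  119 127]
 [109 119 119 120 175 223 223 224 223 215 216 225 225 225 226 178 120 119
  119 132]
 [ 46 118 119 129 215 176  69  68  68  43  38  68  68  73 188 218 129 119
  115  38]
 [ 74 102 106 125 150  76  65  65  77  81  82  69  65  65  84 149 125 106
   99  71]
 [ 80 101 123 124 124  83  73  73  92 107 106  83  74  73  88 124 124 123
   96  77]
 [ 37 
[... 340 characters left out ...]
, 169.0], [329.0, 136.0]]
s8 1.0 [[274.0, 195.0], [347.0, 158.0]]
165 [ 89  86  89  86  86  87  89  86  88  87  83  73  83  89  93  96  97 100
 100  58  96  59  97  87  88  87  89  87  89  87]
180 [ 88  89  87  86  90  87 152  64  95  73  96  71 111 116 104  90  89  91
  92  92  91  89  77 111  88 114 159 196 236  87]
200 [ 86  88  87  87  88 101 169 165 166 168 120  53 116  83 112  75  82  83
  86  92  92  94  92  93  92  90  86  84  78  69]
220 [ 87  86  87  89  85 165 165 168 167 167 173  98  66 165 166  36  52  63
  69  75  82  83  87  88  91  93  92  93  93  91]
235 [ 88  88  87  86 139 172 155 162 158 167 173 178 175 176 171 178 187 199
 127  49  61  72  73  79  85  86  88  84  50  53]
```

The numbers show the lid following: its edge sits where 1.0 rad predicts in both views. Continuing along the arc.

```bash
python3 -m jog '[[[-0.008,0,0.0046,0,0,0],[-0.008,0,0.0047,0,0,0],[-0.0075,0,0.0054,0,0,0],[-0.0075,0,0.0054,0,0,0],[-0.007,0,0.0062,0,0,0],[-0.007,0,0.0062,0,0,0],[-0.0063,0,0.0068,0,0,0],[-0.0063,0,0.0068,0,0,0]]]'; python3 lid.py; python3 -m jog '[[[-0.0056,0,0.0074,0,0,0],[-0.0056,0,0.0074,0,0,0],[-0.0048,0,0.008,0,0,0],[-0.0048,0,0.008,0,0,0],[-0.004,0,0.0083,0,0,0],[-0.004,0,0.0083,0,0,0]]]'; python3 lid.py
```

```text
clock: 19.68
tool_pos: [0.5302, -0.0025, 0.2381]
eef_rot: [0.731, 0.683, -0.0, -0.0]
contact_force: [-1.0, 2.1, 1.1]
opening: 0.005
finger_force: 0.8
case [-8.01089909e-05 -3.30634324e-02  1.18102821e-01] F [-1.04267299  2.08357441  1.14417479]
clock: 20.42
tool_pos: [0.5283, -0.0311, 0.1906]
eef_rot: [0.731, 0.683, -0.0, 0.0]
contact_force: [-0.9, 0.4, 1.1]
opening: 0.004
finger_force: 0.5
case [-2.01826885e-05 -6.17311250e-02  7.06472435e-02] F [-0.90858261  0.40757635  1.13660165]
```

Now slower, to shut.

```bash
python3 -m jog '[[[-0.002,0,0.0058,0,0,0],[-0.002,0,0.0058,0,0,0],[-0.002,0,0.0058,0,0,0],[-0.0015,0,0.006,0,0,0],[-0.0015,0,0.006,0,0,0],[-0.0015,0,0.006,0,0,0],[-0.001,0,0.005,0,0,0],[-0.001,0,0.004,0,0,0],[0,0,0.003,0,0,0],[0,0,0.002,0,0,0],[0,0,0.001,0,0,0],[0,0,0,0,0,0]]]'; python3 lid.py
```

```text
clock: 21.92
tool_pos: [0.5275, -0.0432, 0.1408]
eef_rot: [0.731, 0.683, -0.0, -0.0]
contact_force: [0.1, 0.5, 0.4]
opening: 0.007
finger_force: 0.0
case [-8.24153762e-05 -7.38595103e-02  2.08018471e-02] F [0.13060654 0.45591151 0.41482942]
```

```bash
python3 -m jog '[[[0,0,0.001,0,0,0],[0,0,0.001,0,0,0],[0,0,0.001,0,0,0],[0,0,0,0,0,0]]]'; python3 lid.py;  python3 -m jog '[[[0,0,0.0005,0,0,0],[0,0,0.0005,0,0,0],[0,0,0,0,0,0]]]'; python3 lid.py
```

```text
clock: 22.42
tool_pos: [0.5275, -0.0434, 0.1384]
eef_rot: [0.731, 0.683, -0.0, 0.0]
contact_force: [-2.4, -0.5, 6.6]
opening: 0.008
finger_force: 3.3
case [-7.69066713e-06 -7.40186797e-02  1.84474510e-02] F [-2.41901817 -0.455378    6.62736836]
clock: 22.8
tool_pos: [0.5276, -0.0434, 0.1384]
eef_rot: [0.731, 0.683, -0.0, 0.001]
contact_force: [-4.0, -1.1, 15.6]
opening: 0.006
finger_force: 7.6
case [ 3.44962256e-05 -7.40176955e-02  1.83638145e-02] F [-3.97559213 -1.12465719 15.61108639]
```

Height holds at 138 mm while the force rises to 15 N, so the lid is shut. I'll retreat and check the bystanders numerically.

```bash
python3 -m jog '[[[0,0,-0.003,0,0,0],[0,0,-0.01,0,0,0],[0,0,-0.03,0,0,0],[0,0,-0.05,0,0,0],[0,0,-0.05,0,0,0],[0,0,-0.05,0,0,0],[0,0,-0.02,0,0,0],[0,0,0,0,0,0],[0,0,0,0,0,0]]]'
python3 - <<'E'
exec(open('lid.py').read())
snap('top','t9.png');snap('wrist','w9.png')
a=cv2.imread('pics/top0.png',0).astype(int);b=cv2.imread('pics/t9.png',0).astype(int)
for n,(u,v) in dict(obj=(381,207),oil=(381,235),dish=(415,170),slide=(186,195)).items():
    w=14 if n=='dish' else 8
    if n=='slide': w=24
    print(n,abs(a-b)[v-w:v+w,u-w:u+w].mean())
print('eyepiece spot', abs(a-b)[220:237,419:436].mean())
g=cv2.imread('pics/w9.png',0)
for x in(-.1,.1):
  for y in(-.1,.1):
    P=ctr+Rz@[x*.97,y*.97,.018];Q=ctr+Rz@[x*1.05,y*1.05,.018]
    for n,p in(('in',P),('out',Q)):
        u,v=np.round(proj('w9',p)).astype(int);print(x,y,n,(u,v),g[v,u] if 0<=u<640 and 0<=v<400 else None)
# apparent lid outline
m=cv2.inRange(g,200,255);c=max(cv2.findContours(m,0,2)[0],key=cv2.contourArea);pts=cv2.approxPolyDP(c,8,True)[:,0]
for p in pts:print(p,Rz.T@(ray('w9',*p,.138)-ctr))
E
```

```text
clock: 23.92
tool_pos: [0.5267, -0.0434, 0.3488]
eef_rot: [0.731, 0.683, -0.001, -0.001]
contact_force: [0.4, 0.2, 0.2]
opening: 0.001
finger_force: 0.0
case [-0.00081146 -0.07415321  0.2287772 ] F [0.43006208 0.22914303 0.21691553]
obj 7.31640625
oil 11.07421875
dish 4.409438775510204
slide 4.025173611111111
eyepiece spot 9.657439446366782
-0.1 -0.1 in (np.int64(232), np.int64(191)) 206
-0.1 -0.1 out (np.int64(225), np.int64(198)) 96
-0.1 0.1 in (np.int64(218), np.int64(-3)) None
-0.1 0.1 out (np.int64(209), np.int64(-13)) None
0.1 -0.1 in (np.int64(405), np.int64(191)) 232
0.1 -0.1 out (np.int64(411), np.int64(197)) 95
0.1 0.1 in (np.int64(418), np.int64(-4)) None
0.1 0.1 out (np.int64(427), np.int64(-13)) None
[220   0] [-0.09547125  0.09418201  0.018     ]
[232 191] [-0.09693987 -0.09735088  0.018     ]
[407 193] [ 0.09963573 -0.09977119  0.018     ]
[423   0] [0.10189062 0.09387895 0.018     ]
```

Run:
```python
from h import *
a=cv2.imread('pics/top0.png');b=cv2.imread('pics/t9.png')
for n,(u,v) in dict(obj=(381,207),oil=(381,235),dish=(415,170)).items():
    w=18 if n=='dish' else 8
    r=cv2.matchTemplate(b[v-30:v+30,u-30:u+30],a[v-w:v+w,u-w:u+w],cv2.TM_CCOEFF_NORMED);_,m,_,l=cv2.minMaxLoc(r);print(n,m,l[0]+w-30,l[1]+w-30)
```

```text
obj 0.32163459062576294 22 -8
oil 0.19870831072330475 22 -22
dish 0.9986626505851746 0 0
```

Run:
```python
from h import *
snap('side','s9.png')
for A,B,P in(('side0','s9',dict(obj=(381,310),oil=(354,332))),('side0','s8',dict(obj=(381,310),oil=(354,332))),('top0','t8',dict(obj=(381,207),oil=(381,235)))):
  a=cv2.imread(f'pics/{A}.png');b=cv2.imread(f'pics/{B}.png')
  for n,(u,v) in P.items():
    w=9
    r=cv2.matchTemplate(b[v-30:v+30,u-30:u+30],a[v-w:v+w,u-w:u+w],cv2.TM_CCOEFF_NORMED);_,m,_,l=cv2.minMaxLoc(r);print(B,n,round(m,3),l[0]+w-30,l[1]+w-30, b[v-3:v+4,u-3:u+4].mean((0,1)).round(),a[v-3:v+4,u-3:u+4].mean((0,1)).round())
```

```text
s9 obj 0.934 0 0 [81. 80. 79.] [85. 84. 83.]
s9 oil 0.989 0 0 [ 38.  70. 111.] [ 41.  74. 116.]
s8 obj 0.939 0 0 [87. 85. 84.] [85. 84. 83.]
s8 oil 0.99 0 0 [ 42.  75. 118.] [ 41.  74. 116.]
t8 obj 0.973 0 0 [84. 85. 85.] [85. 86. 86.]
t8 oil 0.625 0 0 [47. 68. 94.] [ 47.  74. 108.]
```

The bystanders haven't moved (the arm only blocked the top view), so I'm handing in.

```bash
python3 -c "
from plant import *
print(finish_job())"
```

```text
the job is handed in; nothing more can be done
None
```

The job is handed in at about 24 s: eyepiece set upright in the empty bay, stay broken and lid lowered fully shut, with the objective, oil bottle, dishes and slide box unmoved in the camera checks (no verdict returned).

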